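# Hold the violin-neck clamp open

### The job

Get the neck clamp on the bench ready for me: by its upright peg, slide the support bar along its channel, under the little bridge, until it is fully home against the end stop. Then pull the spring jaw out by its wooden grip until its pointer is level with the index tab on the scale, and finish while still holding it there, because it springs shut when let go and I need both hands to lay the neck in. Do not shift the index, and leave the jar, the small plane and the screwdriver on the bench where they are.

Things in the scene. Friction and masses are not known exactly. Their poses are not given: they have to be found in the camera images.
- clamp: Fixed wooden base board, 18 mm thick, of the clamp. Origin on the bench (z = 0); the board spans x -135 to +115, y -160 to +160 mm from it. Its x points roughly away from the robot, its y along the channel towards the end stop. Channel: centre line at x = +55 mm, 44 mm wide, between dark rails 14 mm thick whose tops are 32 mm above the bench; open at the -y end.
- stop (a point): Middle of the end stop's face that closes the channel, at clamp x +55, y +135 mm, 32 mm above the bench (the stop's top is at 46 mm). Axes as the clamp's.
- bridge (a point): Middle of the top of the bridge over the channel, at clamp x +55, y +57.5 mm. The bridge is 25 mm long along the channel and 76 mm across, underside 52 and top 64 mm above the bench. Past it, over the channel, stand the two jaws: clamp y +80 to +130 mm, 52 to 95 mm above the bench.
- guide (a point): Middle of the top of the dark steel guide block (20 x 44 mm, top 72 mm above the bench) at clamp x -35, y +105 mm; the spring jaw's rod (10 mm diameter, 60 mm above the bench) runs through it along the clamp's x.
- bar_peg (a point): Half-way up the upright round wooden peg on the rear end of the loose pale support bar: 20 mm diameter, from 42 to 85 mm above the bench, this point at 64 mm. The bar, 160 long, 40 wide, 24 mm high, about 220 g, lies in the channel with a cork pad on its nose. The peg is 146 mm behind the nose: with the bar home it is at clamp x +55, y -11 mm. Axes as the clamp's.
- bar_nose (a point): Centre of the bar's front end face, 12 mm above the bar's underside; it meets the end stop (clamp y = +135 mm) when the bar is home. Axes: as the clamp's.
- grip_mid (a point): Wooden pull grip on the robot-side end of the jaw's rod: upright block 18 (clamp x) x 36 (clamp y) x 74 mm, from 48 to 122 mm above the bench. This point: on its upright axis, 98 mm above the bench, a good height to hold. Jaw shut: at clamp x -68, y +105 mm, its face 14 mm from the guide block, which it overtops by 50 mm. It moves towards clamp -x when pulled. Axes as the clamp's.
- jaw (a joint): How far the spring jaw is pulled out towards the clamp's -x, m: 0 shut, 0.060 at its limit. The spring pulls it shut with about 3.6 N at 0 and 1.2 N more per 10 mm.
- pointer (a point): Tip of the thin (4 mm) bright pointer fin that sticks out of the grip's foot towards the clamp's -y, in line with the grip's middle; it travels with the grip, 51 mm above the bench.
- mark (a joint): Where the index collar is set on the scale bar, m: pointer and index tab are level when jaw has this same value. Stiff; differs each time (0.025 to 0.050).
- mark_tip (a point): Top of the thin (4 mm) dark upright index tab on the 14 mm wide collar on the aluminium scale bar (clamp y +48 to +62 mm, top 30 mm above the bench), 51 mm above the bench. Level means the same clamp x as the pointer.
- jar: Amber jar, 60 mm diameter, 85 mm high, standing on the bench; origin under its centre. To be left alone.
- plane: Small brass thumb plane, 90 x 36 x 32 mm, on the bench; origin under its centre. To be left alone.
- screwdriver: Long screwdriver with wooden handle, about 200 mm, lying on the bench; origin under its middle. To be left alone.
Not all that is in view belongs to the job. Of the things like the part that bears bar_peg, leave any that is yellow; of the rest the larger one is meant.

How it is judged (in metres and radians):
On the way, in this order (a step that is already met when the one before it is completed fails the run):
1. the support bar is home against the end stop (within 4 mm) (y of bar_nose in the frame of clamp above 0.131 m), for 0.2 s.
2. the spring jaw's pointer is level with the index tab (within 4 mm) (x of pointer in the frame of mark_tip between -0.004 and 0.004 m), for 0.3 s.
At the end, for the whole second after the job is handed in: The bar lies flat in its channel with its nose within 4 mm of the end stop, and the fingers are holding the wooden grip with the pointer within 4 mm of the index tab, through the last second (all of step 2 and y of bar_nose in the frame of clamp between 0.131 and 0.14 m and z of bar_nose in the frame of clamp below 0.034 m and angle between bar_peg's own z axis and vertical below 0.08 rad and contact force between the fingers and jaw above 1 N); the arm keeps its last pose, push and grip.
It fails at once if the index was shifted by more than 4 mm (distance of mark_tip from where it was at the start of the episode above 0.004 m).
It fails at once if the jar, the plane or the screwdriver was moved by more than 20 mm (distance of any of jar, plane, screwdriver from where it was at the start of the episode above 0.02 m).
It also fails if it takes over 42 s, if anything falls off the work surface, if the arm or the gripper's body presses on something with over 40 N, if the wrist force passes 120 N, or if a joint passes its speed limit or range.

### The arm

A 7-joint arm with a two-finger parallel gripper is mounted at the origin on the work surface. World frame = base frame: x ahead of the robot, y to its left, z up, the work surface at z = 0. Lengths are in mm, angles in rad, forces in N, time in s.
With the tool pointing down it reaches from about 425 to 875 mm from the base axis. Payload 8.4 kg.
Tool frame: the origin (TCP) lies midway between the tips of the shut fingers; the grasp point (between the pads) lies 19 mm behind it (ctrl.hold_point_z is the distance from the TCP to the grasp point, in mm); z points along the fingers, x is the direction in which the jaws open and shut, and the axes are right-handed (so a half turn about z gives the same grasp; the last joint's range is limited). The gripper opens to 87 mm and grips with 3 to 60 N. Pads are 19 mm wide; open, the fingers measure 117 mm over their backs; the gripper's body (75 mm by 190 mm) begins 51 mm behind the grasp point.
Start: joints at [-0.099, 0.333, 0.04, 1.465, -0.013, 1.343, -0.059], TCP at [649.972, -0.012, 222.546] pointing down, gripper open.
Joint ranges: [-2.58, 2.58], [-0.38, 2.09], [-1.3, 1.39], [0.25, 2.4], [-1.5, 4.64], [0.08, 2.09], [-2.65, 2.65]. Speed limits (rad/s): [2.22, 2.22, 2.79, 2.79, 3.14, 3.14, 3.14].

### API

Orientations are given as a rotation vector (axis times angle).
In Python, from workcell import ctrl, cams gives the robot as it stands.
- The arm moves only by the tool step_arm, never from a script. Its argument "motion" is text: rows parted by semicolons, each of 5 numbers parted by spaces: the shift along the tool's x, y, z in cm, then the turn about the tool's z in rad, then the opening, from 0 (shut) to 1 (fully open). In form: x y z yaw hand; .... A call has 1 to 8 rows; each row is the pose to reach, as a shift and turn from the pose measured when the call began, along the tool's axes at that moment; what a row does not reach only later rows make up. A row lasts 1/12 s, in which the tool goes at most 41.7 mm and 7.16 degrees, less where a joint would pass 70% of its speed; a pose out of reach is approached as far as the arm can. A call with a gripper value outside its range is refused whole. The fingers move at their own pace and stop on an object; "grip_force" is the grip in N (left out, the last holds). Time passes only in rows, so rows that repeat a pose let the fingers close. It gives the time, the measured TCP pose, the force and the opening at its end, in the units of the state.
- ctrl.state(): the state, without advancing time (a new reading comes with each control period).
- cams.read_camera(name): name is "scene" or "side" or "wrist"; returns a dict with "frame" (480x640x3 uint8, blue, green, red), "mtx" (3x3 intrinsics, pixels), "distortion" ([k1, k2, p1, p2, k3] as OpenCV has them; the pictures are not rectified), "eye" and "orientation" of the camera in the world. Camera axes: x right, y down, z forward; pixel columns grow to the right and rows downward; lengths in mm; the calibration is good to about 2 mm. A picture is of the moment at which its call begins. There is no depth.
- ctrl.job_done(): hands the job in, once; it reports no verdict.
The state is a dict: "time_s": time; "joint_positions": joint angles; "joint_velocities": joint speeds; "joint_torque": joint torques, N m; "tool_pos": TCP position; "tool_rot": TCP orientation; "force": force on the tool from outside, world axes, zero at the start; "moment": the same for the moment, N m; "opening": finger opening in mm.
Only numpy, scipy, OpenCV 4.12 (cv2) and the standard library are available. Lean on these libraries where they do the work, as an engineer would, in place of code of your own. Each camera call takes 0.05 s, during which the arm holds its last target.

## Working session

There is one attempt and no reset: what is moved stays moved. The work goes in short steps, Python scripts to look and compute and a tool call to move; the robot and the scene stay as the last step left them, time stands still between calls to the robot, and variables do not carry over. Pictures are saved under pics/ and viewed, and the job is handed in when it is done.

Besides the shell and the picture viewer there is one more tool, called after "Emit:" by a JSON object that holds its "name" and its "arguments". step_arm: Moves the arm, as the interface text tells. Its arguments: {"type":"object","properties":{"motion":{"type":"string"},"grip_force":{"type":"number"}},"required":["motion"]}

```bash
ls; mkdir -p pics
cat > h.py <<'E'
import numpy as np, cv2, pickle
from workcell import ctrl, cams
from scipy.spatial.transform import Rotation as R
def snap(n,tag):
    d=cams.read_camera(n); cv2.imwrite(f'pics/{tag}_{n}.png',d['frame']); pickle.dump(d,open(f'pics/{tag}_{n}.pkl','wb')); return d
def load(n,tag): return pickle.load(open(f'pics/{tag}_{n}.pkl','rb'))
def rot(d):
    o=np.array(d['orientation'],float)
    return o if o.shape==(3,3) else R.from_rotvec(o).as_matrix()
def ray(d,px):
    p=cv2.undistortPoints(np.array(px,float).reshape(-1,1,2),np.array(d['mtx'],float),np.array(d['distortion'],float)).reshape(-1,2)
    v=np.c_[p,np.ones(len(p))]@rot(d).T
    return np.array(d['eye'],float),v
def onz(d,px,z):
    e,v=ray(d,px); return e+v*((z-e[2])/v[:,2])[:,None]
def tri(d1,p1,d2,p2):
    e1,v1=ray(d1,[p1]);e2,v2=ray(d2,[p2]);v1=v1[0]/np.linalg.norm(v1);v2=v2[0]/np.linalg.norm(v2)
    A=np.c_[v1,-v2];s=np.linalg.lstsq(A,e2-e1,rcond=None)[0]
    a=e1+v1*s[0];b=e2+v2*s[1];return (a+b)/2,np.linalg.norm(a-b)
def proj(d,P):
    r=rot(d);return cv2.projectPoints(np.array(P,float).reshape(-1,1,3),R.from_matrix(r.T).as_rotvec(),-r.T@np.array(d['eye'],float),np.array(d['mtx'],float),np.array(d['distortion'],float))[0].reshape(-1,2)
E
python3 -c "
from h import *
for n in ('scene','side','wrist'):
    d=snap(n,'a');print(n,d['eye'],d['orientation'])
print(ctrl.state())"
```

```text
pics
scene [1515.60708439 -506.67073663 1295.57050389] [-2.17270407 -1.21076676  0.46383215]
side [ 149.97485056 -663.90303397  793.30980248] [-2.19926837  0.66318037 -0.29449093]
wrist [650.57429884  67.09107978 383.86594421] [ 2.89585259e+00 -8.38831650e-04 -4.21729965e-04]
{'time_s': 0.15, 'joint_positions': array([-0.09922041,  0.33375078,  0.03986157,  1.46603747, -0.01341292,
        1.34330737, -0.05850844]), 'joint_velocities': array([ 0.00018429, -0.00258511, -0.00031107, -0.00120599,  0.00083091,
       -0.00017197, -0.00013278]), 'joint_torque': array([ 1.24259990e-03, -6.56844234e+01,  1.33660264e+00, -4.04110801e+01,
       -5.95439016e-02,  4.17590642e-02, -1.22402304e-05]), 'tool_pos': array([6.49643928e+02, 4.57286906e-03, 2.21877022e+02]), 'tool_rot': array([ 3.14152813e+00,  1.01081505e-05, -1.94085638e-03]), 'force': array([-0.70118074, -0.69787866,  0.50978363]), 'moment': array([ 0.02823267,  0.0571145 , -0.00346903]), 'opening': 86.89541746680423}
```

View pics/a_scene.png

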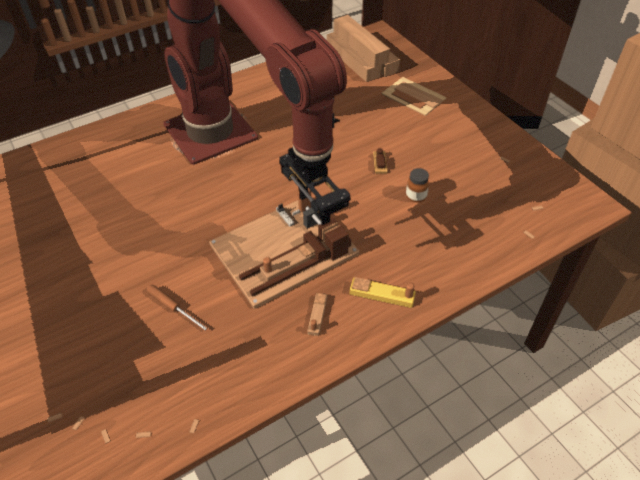

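View pics/a_side.png

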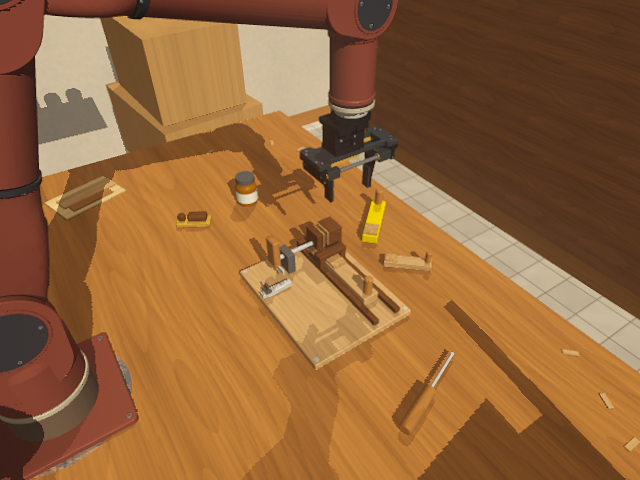

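View pics/a_wrist.png

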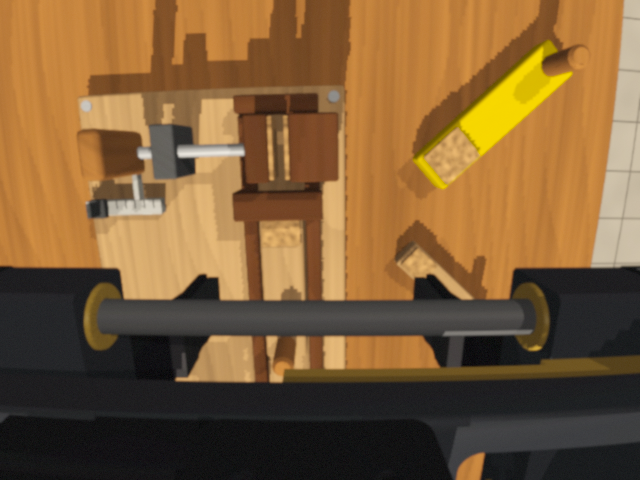

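Candidates for the peg-bearing bar:
- Bar in the channel: scene (266,265), side (368,285), wrist (285,355).
- Yellow bar: scene (409,290). It is yellow, so I leave it.
- Small loose bar: scene (316,325), side (428,260). It is the smaller one.

I choose the bar in the channel and will check it in close crops.

```bash
python3 -c "
import cv2
a=cv2.imread('pics/a_scene.png')[190:340,200:400];cv2.imwrite('pics/c1.png',cv2.resize(a,None,fx=4,fy=4,interpolation=2))
a=cv2.imread('pics/a_side.png')[200:375,230:440];cv2.imwrite('pics/c2.png',cv2.resize(a,None,fx=3.4,fy=3.4,interpolation=2))
a=cv2.imread('pics/a_wrist.png')[70:270,60:360];cv2.imwrite('pics/c3.png',cv2.resize(a,None,fx=2.6,fy=2.6,interpolation=2))
"
```

```text
(no output)
```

View pics/c1.png

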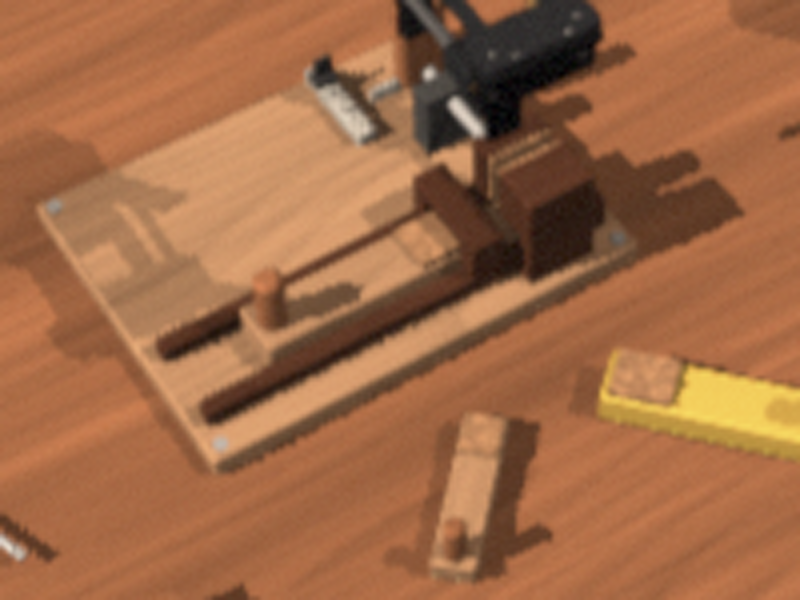

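View pics/c2.png

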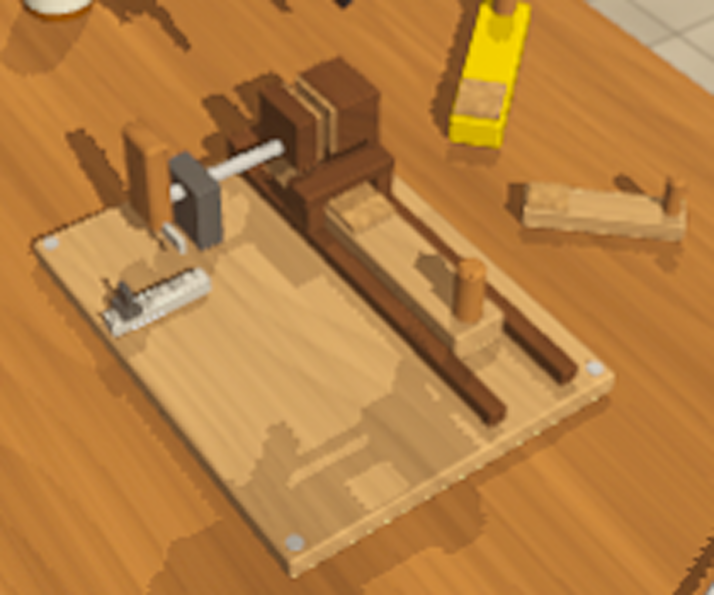

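View pics/c3.png

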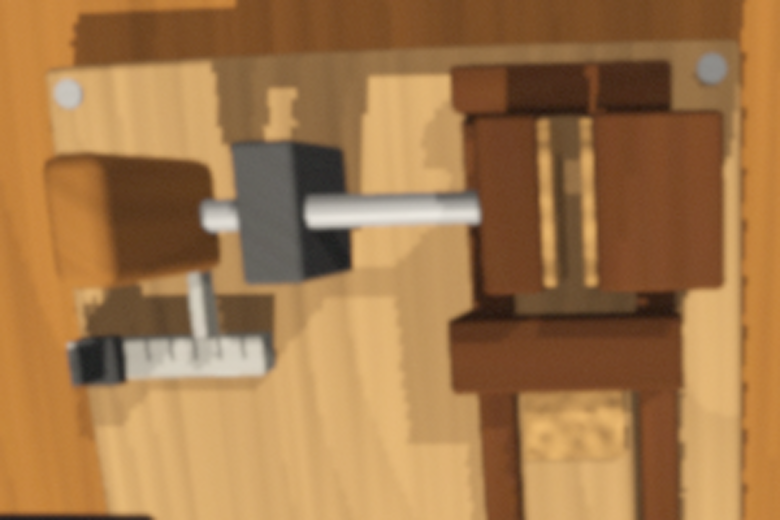

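```bash
python3 -c "
from h import *
sc,sd,w=[load(n,'a') for n in('scene','side','wrist')]
def C(p,s,o): return [(x/s+o[0],y/s+o[1]) for x,y in p]
S=lambda p:C(p,4,(200,190)); D=lambda p:C(p,3.4,(230,200)); W=lambda p:C(p,2.6,(60,70))
np.set_printoptions(precision=1,suppress=True)
print('scene [+? ]',onz(sc,S([(38,208),(213,460),(634,243)]),18))
print('side',onz(sd,D([(36,243),(291,558),(611,376)]),18))
print('screws scene',onz(sc,S([(54,207),(220,443),(617,238)]),18))
print('screws side',onz(sd,D([(50,243),(294,542),(595,368)]),18))
print('wrist',onz(w,W([(48,72),(740,40),(67,94),(711,69)]),18))
print('peg top', tri(sc,S([(267,274)])[0],sd,D([(471,264)])[0]))
print('tab', onz(sd,D([(122,283)]),51), tri(sc,S([(322,60)])[0],sd,D([(121,284)])[0]), onz(w,W([(86,356)]),51))
print('grip top',onz(sd,D([(147,132)]),122),onz(w,W([(80,218)]),122))
print('ptr',onz(w,W([(200,340)]),51))
"
```

```text
scene [+? ] [[ 440.  -205.    18. ]
 [ 682.3 -199.8   18. ]
 [ 676.7  116.2   18. ]]
side [[ 427.3  111.3   18. ]
 [ 434.5 -202.1   18. ]
 [ 676.3 -200.1   18. ]]
screws scene [[ 444.9 -195.5   18. ]
 [ 673.3 -190.2   18. ]
 [ 667.2  109.    18. ]]
screws side [[ 435.3  105.9   18. ]
 [ 441.8 -194.    18. ]
 [ 672.3 -189.5   18. ]]
wrist [[428.9 114.5  18. ]
 [676.1 120.7  18. ]
 [435.4 106.5  18. ]
 [666.1 111.   18. ]]
peg top (array([ 620.2, -122.8,   84.4]), np.float64(0.11639559593554633))
tab [[445.2  14.   51. ]] (array([445.7,  13.1,  47.9]), np.float64(5.1545103204528555)) [[450.9  16.4  51. ]]
grip top [[495.3  60.6 122. ]] [[496.5  63.8 122. ]]
ptr [[492.4  21.5  51. ]]
```

Emit:
{"name": "step_arm", "arguments": {"motion": "-0.8 3.1 1 -0.02 0.7; -1.6 6.2 3 -0.02 0.7; -2.4 9.3 5 -0.02 0.7; -2.9 12.3 7 -0.02 0.7; -2.9 12.3 9.5 -0.02 0.7; -2.9 12.3 10.5 -0.02 0.7; -2.9 12.3 10.5 -0.02 0.7", "grip_force": 15}}

```text
time_s: 0.73
tool_pos: [618.7, -122.3, 114.0]
tool_rot: [-3.14, -0.032, 0.01]
force: [0.3, 0.3, 0.5]
opening: 62.0
```

```bash
python3 -c "
from h import *
s=ctrl.state();print(s['tool_pos'],s['tool_rot'],s['force'])
a=snap('side','b')['frame'][200:375,230:440];b=snap('wrist','b')['frame']
cv2.imwrite('pics/b.png',np.vstack([cv2.resize(a,(360,300)),cv2.resize(b,(360,270))]))"
```

```text
[ 618.70774015 -122.26290923  113.98984328] [-3.14024742 -0.03152061  0.00977612] [0.30148319 0.31325438 0.52955411]
```

View pics/b.png

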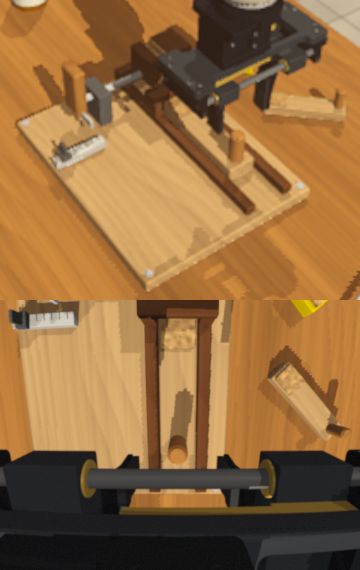

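The peg lies centred between the fingers: wrist crop (177,450), finger midpoint at column 180. Descending and gripping now.

Emit:
{"name": "step_arm", "arguments": {"motion": "0.15 0 2 0 0.7; 0.15 0 4 0 0.7; 0.15 0 6 0 0.7; 0.15 0 6.4 0 0.7; 0.15 0 6.4 0 0.1; 0.15 0 6.4 0 0.1; 0.15 0 6.4 0 0.1; 0.15 0 6.4 0 0.1", "grip_force": 15}}

```text
time_s: 1.5
tool_pos: [623.6, -121.4, 55.2]
tool_rot: [-3.141, -0.035, -0.002]
force: [0.8, 0.1, -0.0]
opening: 42.0
```

Emit:
{"name": "step_arm", "arguments": {"motion": "-0.2 0 0.3 0 0; -0.2 0 0.3 0 0; -0.2 0 0.3 0 0; -0.2 0 0.3 0 0; -0.2 0 0.3 0 0; -0.2 0 0.3 0 0"}}

```text
time_s: 2.0
tool_pos: [621.4, -121.5, 52.4]
tool_rot: [-3.141, -0.034, -0.002]
force: [-3.2, -0.4, 3.8]
opening: 19.4
```

Emit:
{"name": "step_arm", "arguments": {"motion": "0 -1 0 0 0; 0 -2.2 0 0 0; 0 -3.4 0 0 0; 0 -4.6 0 0 0; 0 -5.6 0 0 0; 0 -6.4 0 0 0; 0 -6.4 0 0 0; 0 -6.4 0 0 0", "grip_force": 25}}

```text
time_s: 2.67
tool_pos: [620.0, -55.6, 52.4]
tool_rot: [-3.14, -0.038, -0.001]
force: [-0.8, 2.4, 0.4]
opening: 19.4
```

Emit:
{"name": "step_arm", "arguments": {"motion": "0 -0.2 0 0 0; 0 -0.4 0 0 0; 0 -0.6 0 0 0; 0 -0.6 0 0 0; 0 -0.6 0 0 0"}}

```text
time_s: 3.08
tool_pos: [619.9, -50.5, 52.4]
tool_rot: [-3.14, -0.036, -0.002]
force: [0.6, -4.4, 0.6]
opening: 19.2
```

```bash
python3 -c "
from h import *
s=ctrl.state();print(s['tool_pos'],s['tool_rot'],s['force'])
a=snap('side','d')['frame'][200:375,230:440];b=snap('scene','d')['frame'][190:340,200:400]
cv2.imwrite('pics/d.png',np.hstack([cv2.resize(a,(400,333)),cv2.resize(b,(400,333))]))"
```

```text
[619.86727268 -50.47999121  52.44670512] [-3.14037929e+00 -3.64443914e-02 -1.59840143e-03] [ 0.55552745 -4.384761    0.61621924]
```

View pics/d.png

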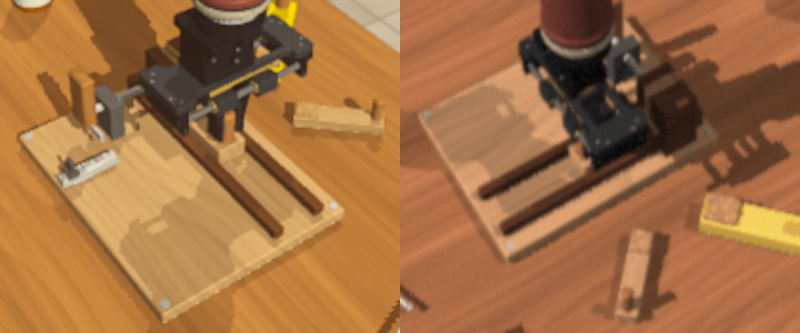

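Emit:
{"name": "step_arm", "arguments": {"motion": "0 -0.2 0 0 0; 0 -0.4 0 0 0; 0 -0.4 0 0 0; 0 -0.4 0 0 0"}}

```text
time_s: 3.52
tool_pos: [619.5, -50.4, 52.5]
tool_rot: [3.139, 0.032, 0.001]
force: [-0.0, -12.3, 1.0]
opening: 19.4
```

The bar is home: the TCP stopped at y −50.4 against 12 N, and I predicted −51.7. Releasing and lifting.

Emit:
{"name": "step_arm", "arguments": {"motion": "0 0 0 0 0; 0 0 0 0 0; 0 0 0 0 0.6; 0 0 0 0 0.6; 0 0 0 0 0.6; 0 0 0 0 0.6; 0 0 -2 0 0.6; 0 0 -4 0 0.6"}}

```text
time_s: 4.18
tool_pos: [618.4, -49.6, 91.6]
tool_rot: [3.139, 0.033, -0.004]
force: [1.9, 0.6, -0.2]
opening: 48.5
```

Emit:
{"name": "step_arm", "arguments": {"motion": "0 0 -3 0 0.6; 0 0 -6 0 0.6; 0 0 -9 0 0.6; 0 0 -11 0 0.6; 0 0 -11 0 0.6"}}

```text
time_s: 4.6
tool_pos: [621.0, -49.0, 207.1]
tool_rot: [3.14, 0.034, 0.008]
force: [1.4, 0.3, 0.8]
opening: 52.3
```

```bash
python3 -c "
from h import *
s=ctrl.state();print(s['tool_pos'],s['tool_rot'],s['force'],s['opening'])
a=snap('side','e')['frame'][200:375,230:440];b=snap('wrist','e')['frame']
cv2.imwrite('pics/e.png',np.hstack([cv2.resize(a,(400,333)),cv2.resize(b,(400,300))[:, :].repeat(1,0) if 0 else cv2.resize(b,(400,333))]))"
```

```text
[620.96225771 -49.03390035 207.07995375] [3.1395011  0.03354469 0.00847996] [1.3558682  0.30240593 0.78791186] 52.302834319679334
```

View pics/e.png

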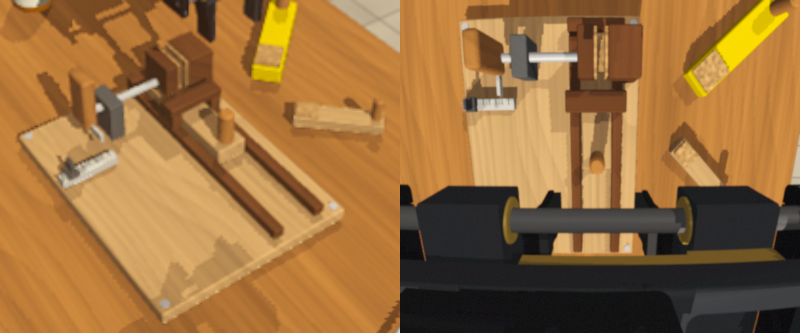

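The bar sits flat with its peg upright (side crop (227,120)). Next I measure peg, grip, pointer and tab.

```bash
python3 -c "
from h import *
b=load('wrist','e')['frame'][20:180,85:245];a=load('side','e')['frame'][225:305,230:310]
cv2.imwrite('pics/f.png',np.hstack([cv2.resize(b,(400,400),interpolation=2),cv2.resize(a,(400,400),interpolation=2)]))"
```

```text
(no output)
```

View pics/f.png

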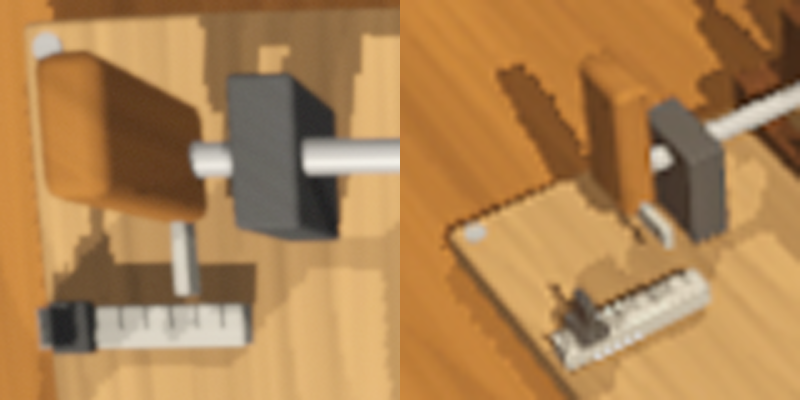

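```bash
python3 -c "
from h import *
b=load('wrist','e')['frame'][100:170,90:190];a=load('side','e')['frame'][265:305,255:305]
cv2.imwrite('pics/g.png',np.hstack([cv2.resize(b,None,fx=4,fy=4,interpolation=0),cv2.resize(a,None,fx=7,fy=7,interpolation=0)]))"
```

```text
(no output)
```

View pics/g.png

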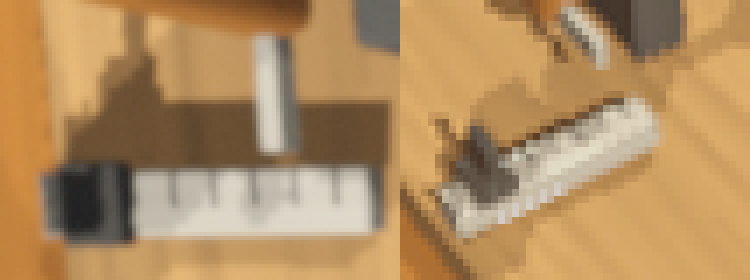

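```bash
python3 -c "
from h import *
np.set_printoptions(precision=1,suppress=True)
th=0.0215;O=np.array([564.6,-41.9]);Rm=np.array([[np.cos(th),-np.sin(th)],[np.sin(th),np.cos(th)]])
cl=lambda P:(P[:,:2]-O)@Rm
w,sd=load('wrist','e'),load('side','e')
W=lambda p:[(x/4+90,y/4+100) for x,y in p]; D=lambda p:[((x-400)/7+255,y/7+265) for x,y in p]
print('side: tab, ptr tip',cl(onz(sd,D([(475,124),(602,62)]),51)))
print('wrist: tab topL/R cand, ptr L,R tip',cl(onz(w,W([(62,205),(100,205),(258,150),(286,150)]),51)))
print('bar ends z30 wrist',cl(onz(w,W([(45,200),(133,200),(380,200)]),30)))
def P(c):return np.r_[O+Rm@np.array(c[:2]),c[2]]
for n,d,f in(('w',w,lambda q:(q-[90,100])*4),('s',sd,lambda q:(q-[255,265])*7+[400,0])):
  for m in(40,44,48): print(n,m,f(proj(d,[P((-68-m-2,50,51)),P((-68-m+2,50,51)),P((-68-m-7,55,34)),P((-68-m+7,55,34)),P((-68-m,55,51))])).round().tolist())
d=sd;print('home peg top pred side',proj(d,[P((55,-11,85))]))
"
```

```text
side: tab, ptr tip [[-117.7   60. ]
 [ -70.8   60.9]]
wrist: tab topL/R cand, ptr L,R tip [[-115.3   56.4]
 [-107.1   56.2]
 [ -73.    66.4]
 [ -67.2   66.3]]
bar ends z30 wrist [[-130.4   57.4]
 [-110.4   56.9]
 [ -55.7   56. ]]
w 40 [[90.0, 236.0], [109.0, 236.0], [105.0, 210.0], [167.0, 209.0], [97.0, 211.0]]
w 44 [[71.0, 237.0], [90.0, 236.0], [87.0, 210.0], [149.0, 209.0], [78.0, 212.0]]
w 48 [[53.0, 237.0], [71.0, 237.0], [69.0, 211.0], [131.0, 209.0], [59.0, 212.0]]
s 40 [[512.0, 133.0], [524.0, 127.0], [495.0, 168.0], [533.0, 149.0], [510.0, 121.0]]
s 44 [[501.0, 138.0], [512.0, 133.0], [484.0, 173.0], [522.0, 155.0], [499.0, 126.0]]
s 48 [[490.0, 143.0], [501.0, 138.0], [473.0, 178.0], [511.0, 160.0], [488.0, 131.0]]
home peg top pred side [[348.7 258.6]]
```

Emit:
{"name": "step_arm", "arguments": {"motion": "-2 -1.8 0 0 0.6; -4.2 -3.8 0 0 0.6; -6.4 -5.8 0 0 0.6; -8.6 -7.8 0 0 0.6; -10.6 -9.6 0 0 0.6; -12.4 -11.4 0 0 0.6; -12.4 -11.4 1.5 0 0.6; -12.4 -11.4 3 0 0.6"}}

```text
time_s: 5.37
tool_pos: [491.5, 63.8, 171.4]
tool_rot: [3.14, 0.038, -0.001]
force: [-0.2, -0.7, -0.2]
opening: 52.2
```

Emit:
{"name": "step_arm", "arguments": {"motion": "0 0 0.5 0 0.6; 0 0 1 0 0.6; 0 0 1 0 0.6"}}

```text
time_s: 5.62
tool_pos: [490.6, 63.6, 159.9]
tool_rot: [3.139, 0.038, -0.005]
force: [0.0, -0.7, -0.6]
opening: 52.0
```

```bash
python3 -c "
from h import *
s=ctrl.state();print(s['tool_pos'],s['tool_rot'],s['force'],s['opening'])
b=snap('wrist','k')['frame'];a=snap('side','k')['frame'][170:330,220:420]
cv2.imwrite('pics/k.png',np.hstack([cv2.resize(b,(400,300)),cv2.resize(a,(400,300))]))"
```

```text
[490.61479398  63.64432413 159.87547364] [ 3.1393514   0.03823221 -0.00503026] [ 0.01291229 -0.71122386 -0.58308833] 51.99078823260439
```

View pics/k.png

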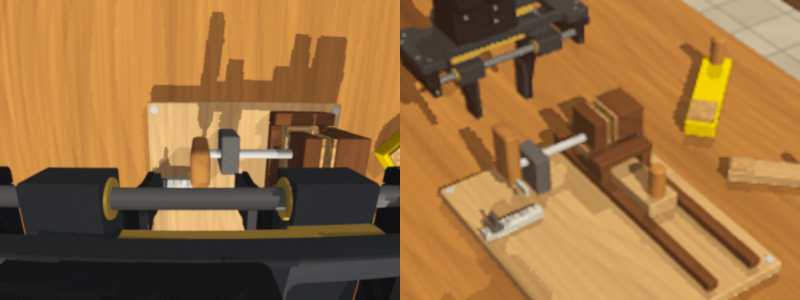

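The grip lies centred between the fingers (wrist crop (200,162)). Descending with the small correction.

Emit:
{"name": "step_arm", "arguments": {"motion": "0.4 0.15 1.5 0 0.6; 0.4 0.15 3.5 0 0.6; 0.4 0.15 5.5 0 0.6; 0.4 0.15 7.2 0 0.6; 0.4 0.15 8.0 0 0.6; 0.4 0.15 8.0 0 0.6; 0.4 0.15 8.0 0 0.6"}}

```text
time_s: 6.3
tool_pos: [496.0, 62.1, 82.0]
tool_rot: [3.14, 0.037, -0.001]
force: [-0.0, -0.1, -0.2]
opening: 52.3
```

Emit:
{"name": "step_arm", "arguments": {"motion": "-0.1 0 0.2 0 0.4; -0.1 0 0.2 0 0.1; -0.1 0 0.2 0 0; -0.1 0 0.2 0 0; -0.1 0 0.2 0 0; -0.1 0 0.2 0 0", "grip_force": 35}}

```text
time_s: 6.8
tool_pos: [494.0, 62.1, 80.0]
tool_rot: [3.14, 0.037, -0.004]
force: [-17.2, -0.1, 13.2]
opening: 20.3
```

```bash
python3 -c "
from h import *
s=ctrl.state();print(s['tool_pos'],s['tool_rot'],s['force'],s['opening'])
a=snap('side','m')['frame'][170:330,220:420]
cv2.imwrite('pics/m.png',cv2.resize(a,(800,600)[::1] and (750,600)))"
```

```text
[494.00343746  62.07299216  80.01258343] [ 3.13969481  0.03727545 -0.0042292 ] [-17.17876051  -0.13799729  13.18576219] 20.265482371191155
```

View pics/m.png

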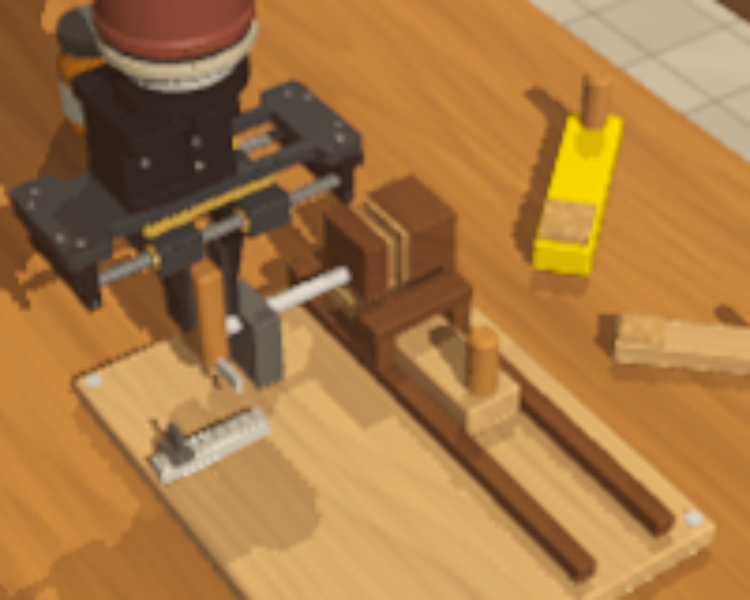

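Emit:
{"name": "step_arm", "arguments": {"motion": "0 0 0 0 0; 0 0 0 0 0"}}

```text
time_s: 7.02
tool_pos: [492.7, 62.0, 79.9]
tool_rot: [3.139, 0.037, -0.008]
force: [-2.2, -0.1, 0.0]
opening: 17.9
```

Emit:
{"name": "step_arm", "arguments": {"motion": "-0.5 0 0 0 0; -1.1 0 0 0 0; -1.7 0 0 0 0; -2.3 0 0 0 0; -2.9 0 0 0 0; -3.5 0 0 0 0; -4.0 0 0 0 0; -4.0 0 0 0 0"}}

```text
time_s: 7.68
tool_pos: [452.9, 61.2, 79.9]
tool_rot: [3.14, 0.037, -0.005]
force: [7.6, 1.4, -11.1]
opening: 17.8
```

Emit:
{"name": "step_arm", "arguments": {"motion": "-0.3 0 0 0 0; -0.3 0 0 0 0"}}

```text
time_s: 7.85
tool_pos: [450.5, 61.2, 79.9]
tool_rot: [3.14, 0.037, -0.001]
force: [8.0, 0.9, -10.0]
opening: 18.1
```

```bash
python3 -c "
from h import *
s=ctrl.state();print(s['tool_pos'],s['tool_rot'],s['force'],s['opening'])
a=snap('side','n')['frame'][240:310,235:315];b=snap('scene','n')['frame'][190:250,260:320]; w=snap('wrist','n')['frame']
cv2.imwrite('pics/n.png',np.hstack([cv2.resize(a,(400,350),interpolation=0),cv2.resize(b,(350,350),interpolation=0)]));cv2.imwrite('pics/nw.png',w)"
```

```text
[450.53224797  61.18282771  79.86957233] [ 3.14012363e+00  3.73277713e-02 -5.71991283e-04] [  8.02909203   0.88012626 -10.03960836] 18.092130560487075
```

View pics/n.png

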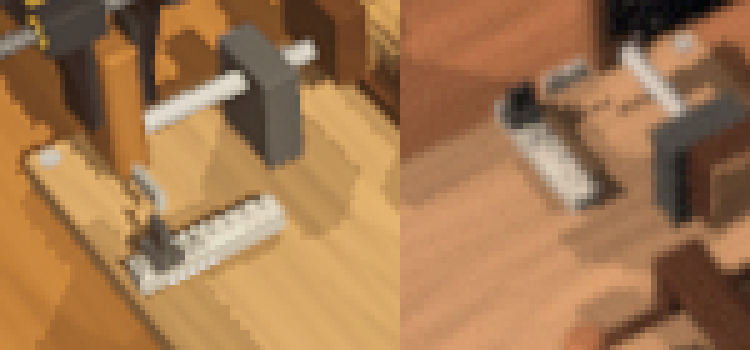

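View pics/nw.png

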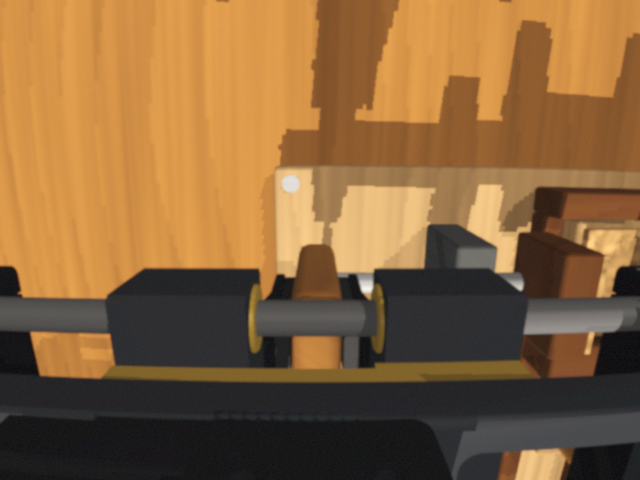

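```bash
python3 -c "
from h import *
a=load('side','n')['frame'][268:300,255:287];b=load('scene','n')['frame'][198:228,272:302]
def g(i,s):
  return cv2.resize(i,(400,400),interpolation=cv2.INTER_CUBIC)
cv2.imwrite('pics/o.png',np.hstack([g(a,0),g(b,0)]))"
```

```text
(no output)
```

View pics/o.png

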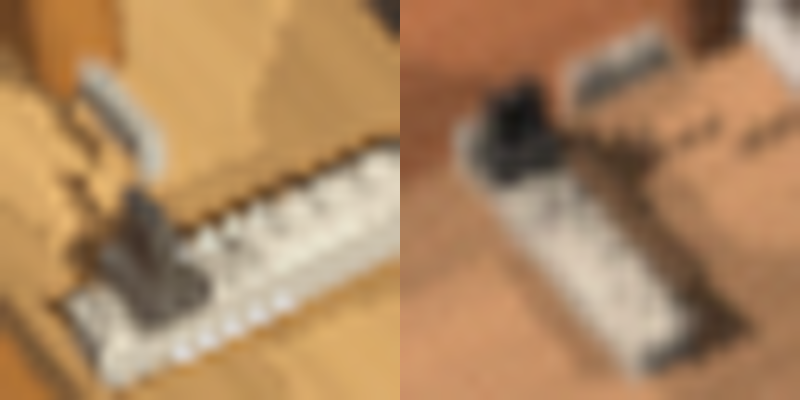

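```bash
python3 -c "
from h import *
np.set_printoptions(precision=1,suppress=True)
th=0.0215;O=np.array([564.6,-41.9]);Rm=np.array([[np.cos(th),-np.sin(th)],[np.sin(th),np.cos(th)]])
cl=lambda P:(P[:,:2]-O)@Rm
sd,sc=load('side','n'),load('scene','n')
D=lambda p:[(x/12.5+255,y/12.5+268) for x,y in p];S=lambda p:[((x-400)/13.333+272,y/13.333+198) for x,y in p]
print('side ptr start,tip, tab',cl(onz(sd,D([(90,68),(152,140),(138,192)]),51)))
print('scene ptr start,tip, tab',cl(onz(sc,S([(665,32),(575,80),(520,88)]),51)))
th=0.0215
def P(c):return np.r_[O+Rm@np.array(c[:2]),c[2]]
for m in(44,47,50):
  q=[P((-68-m+a,y,51)) for a,y in((-2,48),(2,48),(2,62),(-2,62))]
  print(m,((proj(sd,q)-[255,268])*12.5).round().tolist(),((proj(sc,q)-[272,198])*13.333+[400,0]).round().tolist())
"
```

```text
side ptr start,tip, tab [[-109.8   89.9]
 [-109.7   67.7]
 [-118.1   57.9]]
scene ptr start,tip, tab [[-110.9   88.7]
 [-109.4   66.1]
 [-113.7   55.5]]
44 [[187.0, 216.0], [206.0, 206.0], [167.0, 159.0], [147.0, 169.0]] [[488.0, 101.0], [498.0, 113.0], [556.0, 86.0], [546.0, 74.0]]
47 [[172.0, 223.0], [192.0, 213.0], [152.0, 166.0], [132.0, 176.0]] [[481.0, 93.0], [490.0, 104.0], [549.0, 77.0], [539.0, 66.0]]
50 [[157.0, 230.0], [177.0, 220.0], [137.0, 173.0], [117.0, 183.0]] [[473.0, 84.0], [483.0, 96.0], [542.0, 68.0], [532.0, 57.0]]
```

Emit:
{"name": "step_arm", "arguments": {"motion": "-0.2 0 0 0 0; -0.5 0 0 0 0; -0.5 0 0 0 0; -0.5 0 0 0 0"}}

```text
time_s: 8.33
tool_pos: [446.5, 61.1, 79.9]
tool_rot: [3.14, 0.037, 0.003]
force: [9.3, 1.0, -8.2]
opening: 17.8
```

```bash
python3 -c "
from h import *
s=ctrl.state();print(s['tool_pos'],s['force'],s['opening'])
a=snap('side','p')['frame'][268:300,255:287];b=snap('scene','p')['frame'][198:228,272:302]
def g(i):
  return cv2.resize(i,(400,400),interpolation=cv2.INTER_CUBIC)
cv2.imwrite('pics/p.png',np.hstack([g(a),g(b)]))"
```

```text
[446.53141962  61.05280403  79.87967289] [ 9.27147318  1.02047588 -8.20864549] 17.785470760929897
```

View pics/p.png

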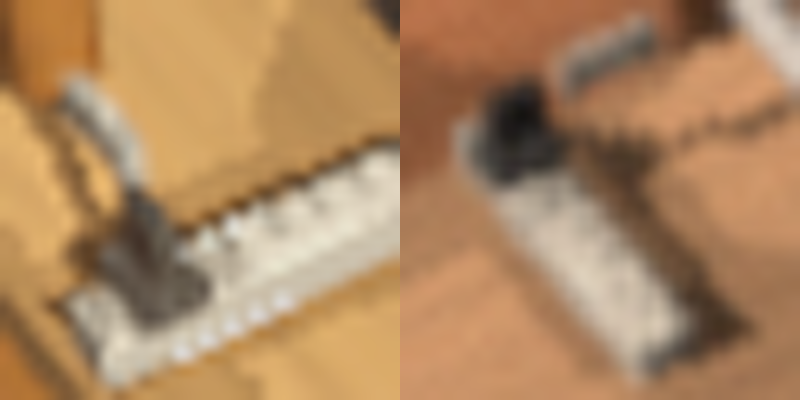

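```bash
python3 -c "
from h import *
b=load('wrist','e')['frame'][130:170,95:135];a=load('wrist','a')['frame'][190:225,80:115]
def g(i): 
  i=np.clip(255*(i/255.)**0.5,0,255).astype(np.uint8)
  return cv2.resize(i,(400,400),interpolation=cv2.INTER_CUBIC)
cv2.imwrite('pics/q.png',np.hstack([g(b),g(a)]))
np.set_printoptions(linewidth=250)
print(cv2.cvtColor(load('wrist','e')['frame'],6)[140:164:2,98:130])
print(cv2.cvtColor(load('wrist','e')['frame'],6)[114:140:3,148:170])"
```

```text
[[149 150 149 146 142 138 132 120 100  82  74  73  73  72  69  66  67  72  74  74  71  67  65  72  76  84  86  85  83  83  84  86]
 [149 144 140 135 122 112  95  78  71  67  67  72  72  64  54  47  52  68  78  81  71  56  45  46  61  87 109 116 117 119 120 122]
 [151 146 126 107  95  86  71  51  40  36  41  39  39  40  38  42  54  70  78  82  76  58  43  43  65 119 161 176 178 179 179 179]
 [149 147 130 107  92  83  71  54  42  36  37  34  35  34  38  41  52  70  82  84  77  63  44  43  68 125 168 184 186 187 186 186]
 [150 150 140 116  93  83  73  56  44  35  36  35  35  38  34  38  50  69  80  83  81  69  49  40  64 113 156 179 184 185 185 184]
 [149 150 142 116  91  84  76  60  44  38  33  35  36  36  37  39  45  60  74  83  83  69  53  42  61 107 152 176 184 184 185 185]
 [149 149 143 123 104  92  81  64  45  38  35  34  37  37  36  36  41  57  73  81  82  74  55  46  76 128 166 182 186 186 187 187]
 [147 148 144 131 109  94  83  65  48  36  34  34  36  36  38  37  40  55  74  85  84  78  61  51  83 139 174 187 188 188 188 189]
 [141 145 144 132 113  99  89  73  55  40  34  39  3
[... 592 characters left out ...]
3 207 210 207 190 157 123 110 116 131 148 155 157 158 157 157]
 [158 158 157 158 161 174 195 208 212 211 200 168 130 110 110 127 145 156 157 157 156 157]
 [154 153 152 151 153 166 190 206 212 212 203 174 134 111 110 121 141 151 155 155 156 155]
 [ 88  88  89  86  91 119 163 195 209 212 204 180 142 113 106 106 102  99  96  95  95  93]
 [ 83  84  84  84  86 106 152 190 206 211 208 192 153 116 107 104  99  88  83  83  83  82]
 [ 84  84  83  82  83  93 142 187 206 211 210 197 162 122 109 108 101  92  84  83  82  81]
 [ 85  84  84  82  82  90 128 174 201 210 209 199 170 132 111 106 101  92  85  84  81  83]
 [ 83  84  84  85  83  85  93 112 129 137 140 139 130 121 117 111 102  90  84  81  83  82]]
```

View pics/q.png

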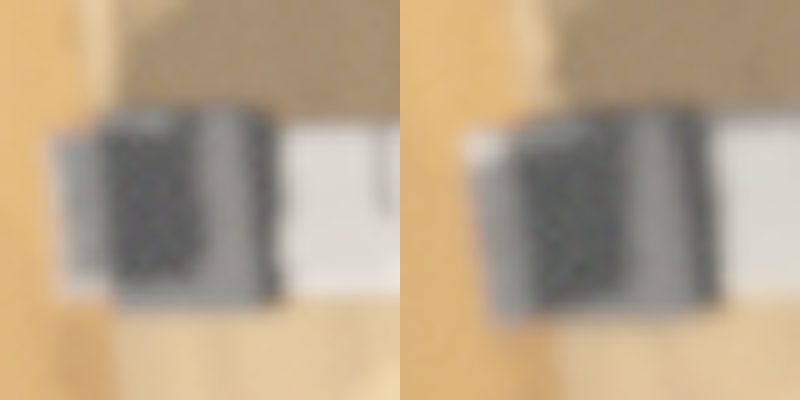

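```bash
python3 -c "
from h import *
np.set_printoptions(precision=1,suppress=True)
th=0.0215;O=np.array([564.6,-41.9]);Rm=np.array([[np.cos(th),-np.sin(th)],[np.sin(th),np.cos(th)]])
cl=lambda P:(P[:,:2]-O)@Rm
w=load('wrist','e');a=load('wrist','a')
print('e tabL,tabR,ptrL,ptrR',cl(onz(w,[(100.9,151),(105.2,151),(154,134),(159.4,134)],51)))
A=lambda x,y:((x-400)/11.43+80,y/11.43+190)
print('a tab',cl(onz(a,[A(470,220),A(523,220)],51)))
g=cv2.cvtColor(a['frame'],6);print(g[180:205:3,128:150])
for n in('n','p'):
  for c,k in(('side',(268,300,255,287)),('scene',(198,228,272,302))):pass
g=cv2.cvtColor(load('scene','p')['frame'],6);print(g[200:214,274:294])
g=cv2.cvtColor(load('side','p')['frame'],6);print(g[272:294,258:274])
"
```

```text
e tabL,tabR,ptrL,ptrR [[-119.2   56.7]
 [-115.5   56.6]
 [ -73.2   69.2]
 [ -68.7   69.1]]
a tab [[-119.4   58.8]
 [-115.    58.7]]
[[155 155 155 159 169 181 189 191 183 156 122 107 104 116 134 146 150 151
  154 153 153 154]
 [119 118 117 127 151 184 200 205 197 172 135 108 104 106 105 109 107 108
  108 110 108 108]
 [ 81  81  81  93 130 174 198 205 201 181 146 115 106 106 105 103  96  85
   80  78  77  78]
 [ 81  83  80  86 115 159 191 203 205 193 160 122 105 103 105 102  93  87
   81  80  77  80]
 [ 81  83  80  82 102 143 182 201 205 197 171 134 110 105 105 107 106  99
   87  81  78  81]
 [ 82  81  80  81  90 127 172 196 203 201 183 147 114 104 105 105  99  91
   84  79  80  79]
 [ 86  89  86  86  90 108 150 183 198 201 189 158 121 108 107 110 112 113
  108  98  94  92]
 [181 188 186 178 171 159 145 156 173 180 178 177 177 181 180 169 171 192
  201 199 191 185]
 [206 206 206 203 194 178 154 148 168 179 181 181 184 190 193 184 172 187
  202 206 206 207]]
[[125 123 123 124 122 125 122 122 117 118 117 125 134 140 129 123 105 100
   91  71]
 [118 125 125 124 124 118 120 118 116 121 128
[... 1835 characters left out ...]
 150 151 150 153 154 155 140]
 [175 182 161 123 111 161 125  76  80 100 135 150 154 141 134 103]
 [176 178 184 143 116 110  90  67  78  85 115 129 134 103  96 176]
 [178 179 171 128 108  91  72  59  65  87  99  79  95 167 150 210]
 [182 176 130  85  79  91  82  63  56  86  94 117 152 208 177 152]
 [176 162 110  79  73  97  96  75  60  77  92 142 166 177 178 166]
 [157 159 134  93  71  78  87  87  70  72  91  88 113 155 176 173]
 [155 160 148 109 107  94  80  86  84  82  92  90  92 109 183 180]
 [137 140 121 136 146 150 111  82  89  92 101  92  99 105 197 203]
 [121  82 122 175 156 167 159 100  86  93 105  94 110 151 190 196]
 [150 124  96 154 168 167 180 133  90  90 112 142 166 192 195 206]]
```

```bash
python3 -c "
from h import *
def g(i): 
  i=np.clip(255*(i/255.)**0.6,0,255).astype(np.uint8)
  return cv2.resize(i,(400,400),interpolation=cv2.INTER_LANCZOS4)
a=load('side','e')['frame'][262:282,270:290];b=load('side','p')['frame'][271:291,256:276]
c=load('scene','p')['frame'][196:216,274:294]
cv2.imwrite('pics/r.png',np.hstack([g(a),g(b)]));cv2.imwrite('pics/r2.png',g(c))"
```

```text
(no output)
```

View pics/r.png

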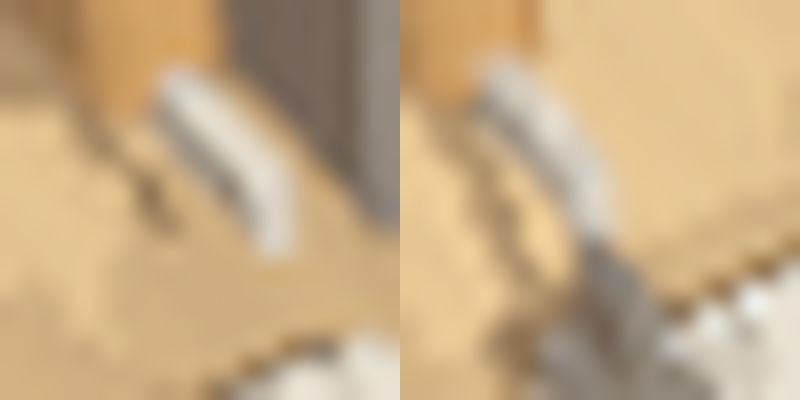

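View pics/r2.png

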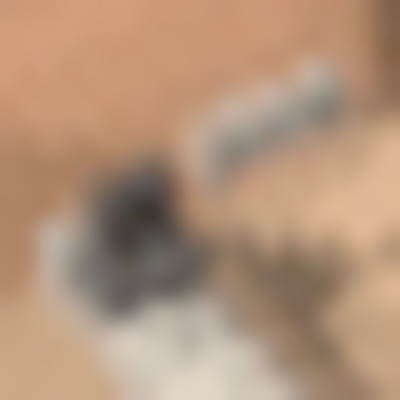

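```bash
python3 -c "
from h import *
np.set_printoptions(precision=1,suppress=True)
th=0.0215;O=np.array([564.6,-41.9]);Rm=np.array([[np.cos(th),-np.sin(th)],[np.sin(th),np.cos(th)]])
cl=lambda P:(P[:,:2]-O)@Rm
e,p,sc=load('side','e'),load('side','p'),load('scene','p')
f=lambda ps,o:[(x/20+o[0],y/20+o[1]) for x,y in ps]
print('side e fin root,tip',cl(onz(e,f([(180,80),(280,195)],(270,262)),51)))
print('side p fin root,tip, tab0,tabmid',cl(onz(p,f([(100,75),(195,190),(203,248),(232,287)],(256,271)),51)))
print('scene p fin root tip tab',cl(onz(sc,f([(325,72),(195,145),(124,175)],(274,196)),51)))
"
```

```text
side e fin root,tip [[-66.6  89.1]
 [-67.   66.5]]
side p fin root,tip, tab0,tabmid [[-114.    87.8]
 [-114.3   65.9]
 [-117.9   57.7]
 [-118.3   50.7]]
scene p fin root tip tab [[-116.    86.5]
 [-113.9   64.4]
 [-114.4   53.3]]
```

```bash
python3 -c "
from h import *
np.set_printoptions(precision=1,suppress=True)
th=0.0215;O=np.array([564.6,-41.9]);Rm=np.array([[np.cos(th),-np.sin(th)],[np.sin(th),np.cos(th)]])
cl=lambda P:(P[:,:2]-O)@Rm
w=load('wrist','e');a=load('wrist','a')
f=lambda ps:[(x/2.5+85,y/2.5+20) for x,y in ps]
print('guide top L,R (-45,-25)',cl(onz(w,f([(229,155),(294,155)]),72)))
print('grip top L R (-77,-59)',cl(onz(w,f([(40,125),(104,125)]),122)))
print('grip foot R (-59)',cl(onz(w,f([(204,190)]),48)))
h=lambda ps:[(x/2.6+60,y/2.6+70) for x,y in ps]
print('a guide',cl(onz(a,h([(236,210),(296,210)]),72)),'grip',cl(onz(a,h([(47,210),(112,210)]),122)))
print('a ptr',cl(onz(a,[(133.35,195),(138.75,195)],51)))
# brass/dist
print(w['eye'],R.from_rotvec(w['orientation']).as_matrix() if np.array(w['orientation']).size==3 else w['orientation'],w['distortion'])
"
```

```text
guide top L,R (-45,-25) [[-44.8 105.2]
 [-25.6 104.8]]
grip top L R (-77,-59) [[-74.7 106. ]
 [-58.4 105.3]]
grip foot R (-59) [[-61.8  98.5]]
a guide [[-44.3 107.5]
 [-25.4 106.8]] grip [[-74.7 109.7]
 [-56.6 108.8]]
a ptr [[-73.4  70.1]
 [-68.5  70. ]]
[619.   18.4 366.4] [[ 1.   0.   0. ]
 [ 0.  -1.  -0.2]
 [ 0.   0.2 -1. ]] [-0.1  0.   0.   0.   0. ]
```

Emit:
{"name": "step_arm", "arguments": {"motion": "-0.15 0 0 0 0; -0.25 0 0 0 0; -0.25 0 0 0 0; -0.25 0 0 0 0; -0.25 0 0 0 0; -0.25 0 0 0 0; -0.25 0 0 0 0"}}

```text
time_s: 9.02
tool_pos: [444.9, 61.0, 79.9]
tool_rot: [3.141, 0.037, 0.006]
force: [8.9, 0.7, -7.6]
opening: 17.8
```

```bash
python3 -c "
from h import *
s=ctrl.state();print(s['tool_pos'],s['force'],s['opening'])
def g(i): 
  i=np.clip(255*(i/255.)**0.6,0,255).astype(np.uint8)
  return cv2.resize(i,(400,400),interpolation=cv2.INTER_LANCZOS4)
S=snap('side','u')['frame'];C=snap('scene','u')['frame']
cv2.imwrite('pics/u.png',np.hstack([g(S[271:291,256:276]),g(C[196:216,274:294])]))
cv2.imwrite('pics/u2.png',cv2.resize(S[160:340,200:440],(800,600)))"
```

```text
[444.92692069  61.04499173  79.87097171] [ 8.9173167   0.67862339 -7.61954935] 17.81387363244395
```

View pics/u.png

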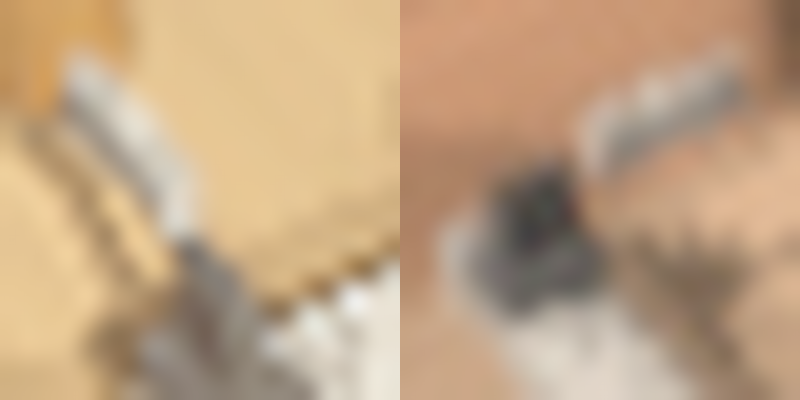

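View pics/u2.png

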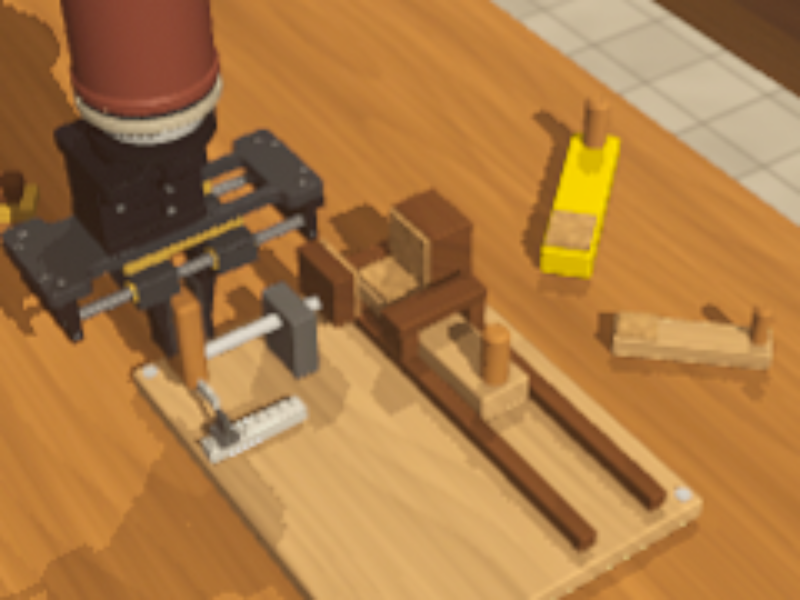

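In the side crop the fin runs on into the tab, and the tab has not moved (about (200,250) in both crops). The bar is home and flat. All estimates keep pointer and tab within tolerance, so I'm handing in.

```bash
python3 -c "
from h import *
print(ctrl.job_done()); s=ctrl.state(); print(s['time_s'],s['tool_pos'],s['force'],s['opening'])"
```

```text
the job is handed in; nothing more can be done
None
the job is handed in; nothing more can be done
```

I slid the support bar home by its peg, then pulled the spring jaw out by its wooden grip and handed the job in at about 9 s, still holding it. No verdict came back, so the pointer being level rests on my own measurements.

- **Bar:** it stopped against about 12 N with the tool at y −50.4 mm, where I had predicted −51.7 mm. In the pictures afterwards it lay flat with the peg upright.
- **Jaw:** it is pulled out about 48–49 mm, gripped at 17.8 mm opening, with about 9 N of spring force on the tool.
- **Pointer against index:** the views disagreed on where the tab is set. The wrist view put it at 46–49 mm and the side view at about 49–51 mm (50 mm is the maximum). The scene view was too coarse to tell. I held in the middle, so I expect the pointer to be within about 3 mm of the tab. One reading of the last side picture suggested it could be up to about 4 mm short, which is right at the limit.
- **Left alone:** the index tab stayed at the same place in the side pictures while I pulled the jaw. The arm never went near the jar, plane or screwdriver, but I took no before-and-after measurement of them.

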